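# Reset the breaker under a push-latch cover

### The job

Press the near end of the closed cover on the grey breaker box so that its push-latch lets go and the cover springs up by itself, then push the reset button under it fully in, and finally push the cover back down and press it home until it latches and stays shut. Work with the fingertips only: never pinch, pry or lift the cover, and do not shift or lift the box or disturb the bottle, reel and screwdriver beside it.

Things in the scene. Friction and masses are not known exactly. Their poses are not given: they have to be found in the camera images.
- breaker_box: grey box, 180 (x) x 120 (y) x 80 (z) mm, about 2.4 kg, loose on the bench. Origin under its centre; x points from its near side (two round sockets) to its far side (cover hinge), z up. Its cover lies flush inside a 6 mm rim. Below is a well 165 x 108 mm, floor 34 mm under the rim, with a latch body in the near left corner (24 x 34 mm, top at z 58 mm) and a terminal block at the back
- cover (a joint): cover angle (rad): 0 latched flush, 1.3 fully open (stop), -0.061 pressed in (stop). Grey plate 156 mm long from the hinge, 104 wide, 5 thick. A spring of 0.3-0.4 N m opens it in under 1 s. Push-push latch: pressing the shut cover in to its stop (9 mm at the near end, 3-6 N) and letting go frees it; pushing the open cover down past flush to that stop and letting go latches it at 0
- cover_press (a point): point on the cover's upper (outer) face, on four low ribs, midway across and 31 mm from its near end, 125 mm from the hinge line; it moves with the cover
- cover_hinge (a point): point on the box at the far edge of the cover, midway across: on the hinge line (which runs along the box's y axis), level with the rim, 80 mm above the bench; the hinge axis itself lies 4 mm below
- cover_liner: steel liner plate, 136 x 92 x 3 mm, on the underside of the cover: the inside that is pinched or pried if somebody takes hold of the cover. Origin on the hinge axis; x away from the near end when shut
- reset_button (a joint): travel of the reset button (m): 0 to 0.0015 = out (tripped), 0.008 = fully in (reset). It moves straight down against 3 N of friction and stays where it is left
- button_top (a point): centre of the top of the reset button, a round black button 20 mm across standing in the well, 45 mm toward the near side and 18 mm to the right (-y) of the box's centre; out, its top is 60 mm above the bench, 20 mm below the rim; it moves with the button. It can be reached only while the cover is open
- flux_bottle: loose small clear bottle with white cap, 34 mm across, 79 mm tall, left (+y) of the box, to be left alone; origin at the centre of its underside
- solder_reel: loose blue and white solder reel, 54 mm across, 38 mm tall, right (-y) of the box, to be left alone; origin at the centre of its underside
- screwdriver_red: loose red screwdriver, 181 mm long and 25 mm high, lying right (-y) of the reel, to be left alone; origin under its centre

How it is judged:
By the outcome, as a careful person would: the job done as asked, in the order asked, and still so for the second after the job is handed in, with the robot touching nothing.
It also fails if it takes over 58 s, if anything falls off the work surface, if the arm or the gripper's body presses on something with over 40 N, if the wrist force passes 120 N, or if a joint passes its speed limit or range.

### The arm

A 7-joint arm with a two-finger parallel gripper is mounted at the origin on a cart in front of the work surface, level with it; the furniture and walls round the work are solid. World frame = base frame: x ahead of the robot, y to its left, z up, the work surface at z = 0. Lengths are in m, angles in rad, forces in N, time in s.
With the tool pointing down it reaches from about 0.4 to 0.85 m from the base axis. Payload 10.4 kg.
Tool frame: the origin (TCP) lies between the finger pads; the fingertips stand 17 mm ahead of it and the grasp point (between the pads) lies 2 mm behind it; z points along the fingers, y is the line along which they close (so a half turn about z gives the same grasp; the last joint's range is limited). The gripper opens to 85 mm and grips with 20 to 120 N. Pads are 22 mm wide; open, the fingers measure 114 mm over their backs; the gripper's body (76 mm by 85 mm) begins 54 mm behind the grasp point. The pads swing forward as they close: fully open they stand 13 mm farther back than shut.
Start: joints at [-1.307, 0.332, -0.065, 1.46, 0.022, 1.35, -0.088], TCP at [0.177, 0.599, 0.248] pointing down, gripper open.
Joint ranges: [-2.6, 2.6], [-0.5, 2.12], [-1.47, 1.34], [0.16, 2.42], [-1.27, 4.41], [0.06, 2.06], [-2.6, 2.6]. Speed limits (rad/s): [2.22, 2.22, 2.79, 2.79, 3.14, 3.14, 3.14].

### API

Orientations are given as a unit quaternion [x, y, z, w].
In Python, from workcell import readout, imaging, manip gives the robot as it stands. The module is installed in compiled form; this text tells all that it offers.
- The arm moves only by the shell command python3 -m crank 'ROWS' [OPENING] [FORCE]. ROWS is JSON, a list of rows, each a list of 4 numbers: the shift along the tool's x, y, z as a fraction of full scale, then the turn about the tool's z as a fraction of full scale. In form: [[x, y, z, yaw], ...]. A call has 1 to 5 rows; each row is the pose to reach, as a shift and turn from the pose commanded when the call began, along the tool's axes at that moment; what a row does not reach only later rows make up. Full scale, the value 1, is 400 mm for a shift and 60 degrees for a turn. A row lasts 1/12 s, in which the tool goes at most 41.7 mm and 7.16 degrees, less where a joint would pass 70% of its speed; a pose out of reach is approached as far as the arm can. A call with a number of a shift or a turn outside -1 to 1 is refused whole. A call with a gripper value outside its range is refused whole. OPENING is the gripper command: -1 is shut, 1 is fully open, values between are in proportion, set as the call begins (- or left out, the last holds). The fingers move at their own pace and stop on an object; FORCE is the grip in N (left out, the last holds). Time passes only in rows, so rows that repeat a pose let the fingers close. It gives the time, the measured TCP pose, the force, the opening and the grip force at its end, in the units of the state.
- readout.get_obs(): the state, without advancing time (a new reading comes with each control period).
- imaging.camera(name): name is "side" or "top" or "wrist"; returns a dict with "color" (480x640x3 uint8, red, green, blue), "fx", "fy", "cx", "cy" (pixels), "k1" (the pictures are not rectified: a ray, as slopes to the right and down, at radius r is drawn at 1 + k1 r^2 times it, then the intrinsics apply), "rvec" (rotation vector, rad) and "tvec" (3), from world to camera coordinates, as OpenCV has them. Camera axes: x right, y down, z forward; pixel columns grow to the right and rows downward; lengths in m; the calibration is good to about 2 mm. A picture is of the moment at which its call begins. There is no depth.
- manip.hand_in(): hands the job in; it is judged then, once.
The state is a dict: "clock": time; "joint_pos": joint angles; "joint_velocities": joint speeds; "tau": joint torques, N m; "position": TCP position; "ee_rot": TCP orientation; "ft_force": force on the tool from outside, world axes, zero at the start; "torque": the same for the moment, N m; "grip_width": opening from 0.0 (shut) to 1.0 (fully open); "grasp_force": force on a finger pad.
Only numpy, scipy, OpenCV 4.12 (cv2) and the standard library are available. Lean on these libraries where they do the work, as an engineer would, in place of code of your own. Each camera call takes 0.05 s, during which the arm holds its last target. There are 200 camera calls.

## Working session

There is one attempt and no reset: what is moved stays moved. The work goes in short steps, Python scripts to look and compute and a shell command to move; the robot and the scene stay as the last step left them, time stands still between calls to the robot, and variables do not carry over. Pictures are saved under pics/ and viewed, at most 10 in all, crops included, and the job is handed in when it is done.

```bash
mkdir -p pics; cat > h.py <<'E'
import numpy as np, cv2
from workcell import readout, imaging, manip
from scipy.spatial.transform import Rotation as R
def snap(n,f):
    c=imaging.camera(n); cv2.imwrite('pics/'+f,c['color'][:,:,::-1]); return c
def ray(c,u,v):
    x,y=(u-c['cx'])/c['fx'],(v-c['cy'])/c['fy']
    p=np.array([x,y]); q=p.copy()
    for _ in range(20): q=p/(1+c['k1']*(q@q))
    M=cv2.Rodrigues(np.array(c['rvec'],float))[0]; t=np.array(c['tvec'],float).ravel()
    return -M.T@t, M.T@np.array([q[0],q[1],1])
def onz(c,u,v,z):
    o,d=ray(c,u,v); return o+d*(z-o[2])/d[2]
E
python3 - <<'E'
from h import *
import pickle
o=readout.get_obs(); print({k:np.round(v,3) for k,v in o.items()})
cs={n:snap(n,n+'1.png') for n in('side','top')}
pickle.dump(cs,open('c1.pkl','wb'))
for n,c in cs.items(): print(n,np.round(ray(c,320,240),3))
E
```

```text
{'clock': np.float64(0.0), 'joint_pos': array([-1.307,  0.333, -0.065,  1.461,  0.022,  1.35 , -0.089]), 'joint_velocities': array([-0.   ,  0.002,  0.001, -0.002,  0.001, -0.   , -0.   ]), 'tau': array([ 1.0000e-03, -6.2546e+01,  4.9000e-02, -3.9160e+01,  1.6000e-02,
        1.0000e-02, -0.0000e+00]), 'position': array([0.177, 0.599, 0.248]), 'ee_rot': array([ 0.143,  0.99 , -0.001, -0.   ]), 'ft_force': array([-0.037, -0.262,  0.37 ]), 'torque': array([-0.002, -0.028,  0.007]), 'grasp_force': np.float64(0.0), 'grip_width': np.float64(1.0)}
side [[ 0.277  0.708  0.467]
 [ 0.4   -0.783 -0.476]]
top [[ 0.41   0.045  1.057]
 [ 0.24  -0.006 -0.971]]
```

View pics/top1.png

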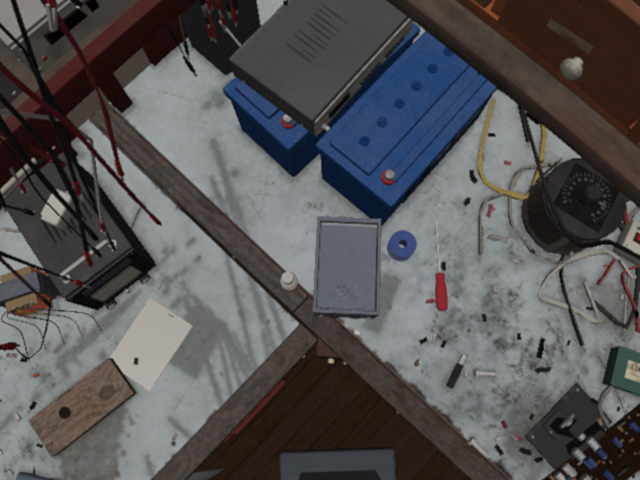

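View pics/side1.png

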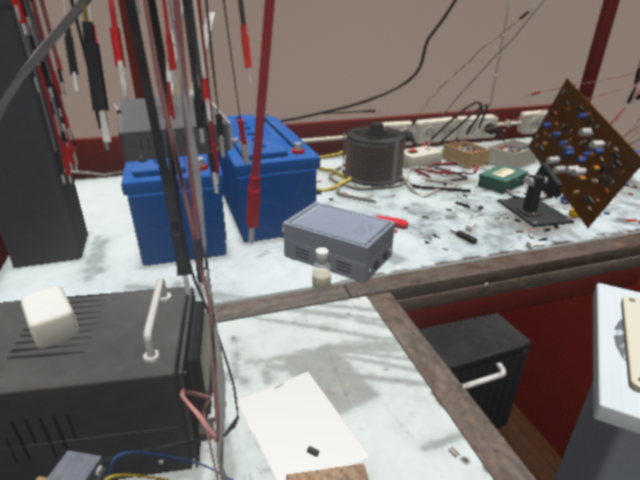

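The top picture shows the box at columns 315–382, rows 217–316, with its ribs (press point) near (347,292). The bottle is at (289,281), the reel at (402,245) and the screwdriver at (440,270). The side picture confirms this: the cover is shut and the near face has sockets at the right. I'll enlarge the box for exact corners.

```bash
python3 - <<'E'
from h import *
import pickle
c=pickle.load(open('c1.pkl','rb'))
im=c['top']['color'][200:340,260:460,::-1]
cv2.imwrite('pics/crop1.png',cv2.resize(im,None,fx=4,fy=4,interpolation=cv2.INTER_CUBIC))
t=c['top']
for n,u,v,z in [('FL',318,217,.08),('FR',383,219,.08),('NR',379,316,.08),('NL',314,313,.08),('press',347,292,.08),('bottle',289,281,.079),('reel',402,245,.038),('batt',378,218,.0),('scr',441,285,.02)]: print(n,onz(t,u,v,z).round(3))
E
```

```text
FL [0.696 0.041 0.08 ]
FR [ 0.689 -0.08   0.08 ]
NR [ 0.508 -0.063  0.08 ]
NL [0.517 0.054 0.08 ]
press [ 0.553 -0.007  0.08 ]
bottle [0.577 0.098 0.079]
reel [ 0.647 -0.119  0.038]
batt [ 0.714 -0.08   0.   ]
scr [ 0.57  -0.193  0.02 ]
```

View pics/crop1.png

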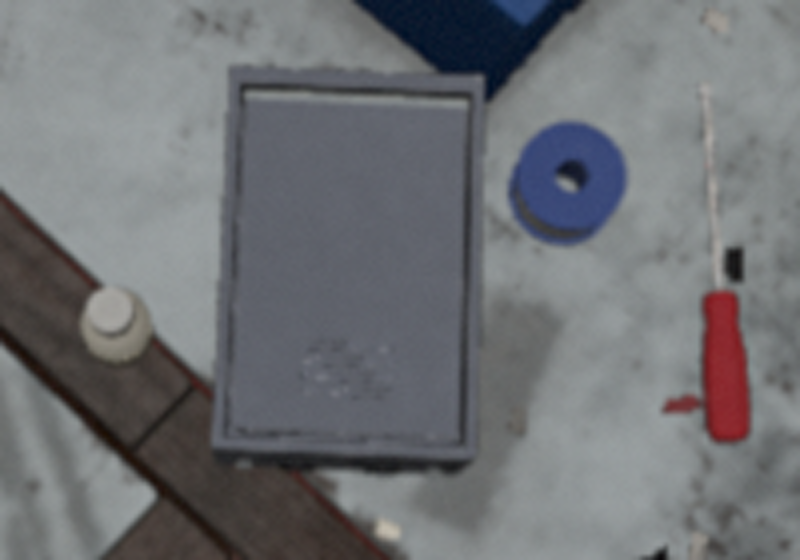

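The crop gives the rim corners as FL (231,67), FR (485,74), NR (474,457) and NL (213,448). The ribs are centred near (346,372), and the cover's far edge is around row 97. Next I'll fit the box pose and check the battery and instrument heights.

```bash
cat >> h.py <<'E'
def rows(o,p,yaw):  # TCP target world, tool-x heading -> fractions in tool frame
    Rt=R.from_quat(o['ee_rot']).as_matrix(); d=Rt.T@(np.array(p)-o['position'])
    cur=np.arctan2(Rt[1,0],Rt[0,0]); dy=-((yaw-cur+np.pi)%(2*np.pi)-np.pi)
    return np.round(np.r_[d/.4,dy/np.radians(60)],3)
E
python3 - <<'E'
from h import *
import pickle
from scipy.optimize import least_squares
c=pickle.load(open('c1.pkl','rb')); t=c['top']; s=c['side']
f=lambda u,v,z:onz(t,260+(u+.5)/4-.5,200+(v+.5)/4-.5,z)
P=np.array([f(231,67,.08),f(485,74,.08),f(474,457,.08),f(213,448,.08)])[:,:2]
B=np.array([[.09,.06],[.09,-.06],[-.09,-.06],[-.09,.06]])
T=lambda q,b:q[:2]+b@np.array([[np.cos(q[2]),-np.sin(q[2])],[np.sin(q[2]),np.cos(q[2])]]).T
r=least_squares(lambda q:(T(q,B)-P).ravel(),[.6,0,0]); q=r.x
print('box',q.round(4),'res mm',(r.fun*1000).round(1))
W=lambda p:((np.array(p[:2])-q[:2])@np.array([[np.cos(q[2]),-np.sin(q[2])],[np.sin(q[2]),np.cos(q[2])]])).round(3)
print('ribs in box',W(f(346,372,.08)),'hinge edge',W(f(358,97,.08)))
np.save('q.npy',q)
# project box into side for check
for b,z in [((-.09,.06),.08),((.09,.06),.08),((-.09,-.06),.08),((.09,-.06),.08)]:
  for n in 'side','top':
    w=T(q,np.array(b)); k=c[n]
    print(n,cv2.projectPoints(np.array([[*w,z]]),np.array(k['rvec'],float),np.array(k['tvec'],float),np.array([[k['fx'],0,k['cx']],[0,k['fy'],k['cy']],[0,0,1.]]),np.array([k['k1'],0,0,0,0]))[0].ravel().round(0),end=' ')
print()
def tri(a,b):
  o1,d1=ray(t,*a);o2,d2=ray(s,*b)
  x=np.linalg.lstsq(np.c_[d1,-d2],o2-o1,rcond=None)[0]; p1=o1+d1*x[0];p2=o2+d2*x[1]
  return ((p1+p2)/2).round(3),np.linalg.norm(p1-p2).round(3)
print('batt corner top',tri((322,149),(222,164)),tri((388,186),(250,160)),'device',tri((128,287),(212,330)))
for z in (0,.15,.2,.25): print(z,onz(t,322,149,z).round(3),onz(t,385,188,z).round(3),onz(t,318,133,z).round(3))
E
```

```text
box [ 0.6047 -0.01   -0.0739] res mm [ 1.6  0.9 -0.3 -0.1 -1.2 -1.6 -0.2  0.9]
ribs in box [-0.053  0.001] hinge edge [ 0.077 -0.001]
side [366. 247.] top [312. 312.] side [281. 222.] top [317. 216.] side [395. 221.] top [379. 314.] side [315. 201.] top [381. 218.] 
batt corner top (array([0.81, 0.04, 0.17]), np.float64(0.035)) (array([ 0.775, -0.059,  0.15 ]), np.float64(0.102)) device (array([0.574, 0.386, 0.115]), np.float64(0.014))
0 [0.867 0.028 0.   ] [ 0.777 -0.098  0.   ] [0.904 0.035 0.   ]
0.15 [0.802 0.031 0.15 ] [ 0.725 -0.078  0.15 ] [0.834 0.037 0.15 ]
0.2 [0.781 0.031 0.2  ] [ 0.708 -0.071  0.2  ] [0.811 0.037 0.2  ]
0.25 [0.759 0.032 0.25 ] [ 0.69  -0.065  0.25 ] [0.787 0.038 0.25 ]
```

The box pose fits to within 1.6 mm, at (0.605, -0.010) with yaw -0.074. The ribs and hinge match the given 125 mm spacing, and the battery is about 0.18 m tall near (0.715, -0.075). Now I'll work out the approach.

```bash
cat >> h.py <<'E'
q=np.load('q.npy')
def bw(x,y,z): c,s=np.cos(q[2]),np.sin(q[2]); return np.array([q[0]+c*x-s*y,q[1]+s*x+c*y,z])
def go(x,y,tip):  # target in box frame, fingertip height
    o=readout.get_obs(); a=rows(o,bw(x,y,tip+.017),np.pi+q[2])
    p=R.from_euler('z',-q[2]).apply(o['position']-[q[0],q[1],0]); print('row',a,'box',p.round(4),'tip',(p[2]-.017).round(4),'F',o['ft_force'].round(2),'t',o['clock'],'w',o['grip_width'].round(2),'yawerr')
E
python3 -c "
from h import *
go(-.052,0,.17)"
```

```text
Traceback (most recent call last):
  File "h.py", line 22, in go
    p=R.from_euler('z',-q[2]).apply(o['position']-[q[0],q[1],0]); print('row',a,'box',p.round(4),'tip',(p[2]-.017).round(4),'F',o['ft_force'].round(2),'t',o['clock'],'w',o['grip_width'].round(2),'yawerr')
                                                                                                                                                                          ^^^^^^^^^^^^^^^^^^^^^
AttributeError: 'float' object has no attribute 'round'
```

```bash
sed -i "s/,'w',o\['grip_width'\].round(2),'yawerr'/,'w',o['grip_width']/" h.py
python3 -c "
from h import *
go(-.052,0,.17)"
```

```text
row [-1.33  -1.185  0.153 -0.203] box [-0.4718  0.5759  0.2476] tip 0.2306 F [-0.84  0.26  0.54] t 0.1 w 0.9991072853151145
```

```bash
python3 -m crank '[[-0.075,-0.066,0,0],[-0.15,-0.132,0,0],[-0.225,-0.198,0,0],[-0.3,-0.264,0,0],[-0.375,-0.33,0,0]]' -1 30
python3 -m crank '[[-0.075,-0.066,0,0],[-0.15,-0.132,0,0],[-0.225,-0.198,0,0],[-0.3,-0.264,0,0],[-0.375,-0.33,0,0]]'
python3 -m crank '[[-0.075,-0.066,0,0],[-0.15,-0.132,0,0],[-0.225,-0.198,0,0],[-0.3,-0.264,0,0],[-0.375,-0.33,0,0]]'
python3 -c "
from h import *
go(-.052,0,.13)"
```

```text
clock: 0.52
position: [0.2839, 0.4285, 0.248]
ee_rot: [0.143, 0.99, -0.0, -0.0]
ft_force: [1.1, 0.0, -0.4]
grip_width: 0.297
grasp_force: 0.0
clock: 0.93
position: [0.3904, 0.2594, 0.2482]
ee_rot: [0.143, 0.99, 0.0, -0.0]
ft_force: [1.0, 1.0, 0.3]
grip_width: 0.0
grasp_force: 0.0
clock: 1.35
position: [0.4969, 0.0904, 0.2483]
ee_rot: [0.143, 0.99, 0.0, 0.0]
ft_force: [1.0, 0.8, -0.3]
grip_width: 0.0
grasp_force: 0.0
row [-0.202 -0.192  0.253 -0.203] box [-0.1149  0.0922  0.2483] tip 0.2313 F [ 0.99  0.77 -0.29] t 1.35 w 0.00012421131146240968
```

```bash
python3 -m crank '[[-0.05,-0.05,0.05,-0.07],[-0.1,-0.1,0.1,-0.14],[-0.15,-0.15,0.15,-0.203],[-0.202,-0.192,0.2,-0.203],[-0.202,-0.192,0.253,-0.203]]' >/dev/null
python3 -m crank '[[0,0,0,0],[0,0,0,0]]' >/dev/null
python3 - <<'E'
from h import *
go(-.052,0,.1)
c=snap('wrist','w1.png'); snap('side','s2.png')
E
```

```text
row [-0.005 -0.005  0.073 -0.   ] box [-0.0537  0.0021  0.1463] tip 0.1293 F [ 0.28 -0.54 -0.35] t 1.9333 w -0.0009420328717937746
```

View pics/w1.png

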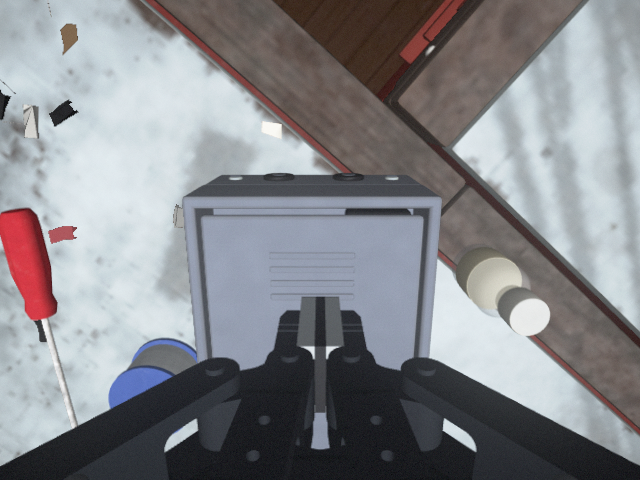

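The wrist picture shows the aligned box with its near rim at row 200, four ribs centred at (312,275) and the cover's near edge at row 212. The shut fingertips end at (320,300–345). I'll check these against the box model.

```bash
python3 - <<'E'
from h import *
c=imaging.camera('wrist')
for n,u,v in [('ribs',312,276),('NR',184,198),('NL',441,198),('edge',312,213)]:
  p=onz(c,u,v,.08); print(n,R.from_euler('z',-q[2]).apply(p-[q[0],q[1],0]).round(4))
E
```

```text
ribs [-0.0495 -0.0012  0.08  ]
NR [-0.088  -0.0603  0.08  ]
NL [-0.0881  0.0586  0.08  ]
edge [-0.0809 -0.0011  0.08  ]
```

The box agrees within 2 mm. Descending to just above the cover.

```bash
python3 -m crank '[[0,-0.006,0.04,0],[0,-0.006,0.08,0],[0,-0.006,0.11,0],[0,-0.006,0.11,0]]' | grep -E "pos|ft"
python3 -m crank '[[0,0,0.005,0],[0,0,0.01,0],[0,0,0.015,0],[0,0,0.015,0]]'| grep -E "pos|ft"
```

```text
position: [0.551, -0.0057, 0.1018]
ft_force: [-0.4, -0.5, 0.2]
position: [0.5523, -0.0064, 0.0975]
ft_force: [0.2, 0.8, 1.0]
```

```bash
for i in 1; do python3 -m crank '[[0,0,0.005,0],[0,0,0.01,0],[0,0,0.01,0]]'| grep -E "pos|ft"; python3 -m crank '[[0,0,0.005,0],[0,0,0.005,0]]'| grep -E "pos|ft";python3 -m crank '[[0,0,0.003,0],[0,0,0.003,0]]'| grep -E "pos|ft"; done
```

```text
position: [0.5523, -0.0064, 0.0931]
ft_force: [0.4, 0.3, 1.8]
position: [0.5522, -0.0064, 0.091]
ft_force: [1.0, 1.1, 3.1]
position: [0.5523, -0.0064, 0.0901]
ft_force: [1.1, 0.5, 4.5]
```

```bash
python3 -m crank '[[0,0,0.003,0],[0,0,0.003,0]]'| grep -E "pos|ft"; python3 -m crank '[[0,0,0.004,0],[0,0,0.004,0]]'| grep -E "pos|ft"
```

```text
position: [0.5524, -0.0064, 0.0895]
ft_force: [-3.0, 0.3, 11.5]
position: [0.5525, -0.0065, 0.0889]
ft_force: [-8.7, 0.6, 24.8]
```

The cover is at its stop (force rising sharply). Letting go and backing off up and away.

```bash
python3 -m crank '[[0,0,-0.1,0],[0.06,0,-0.18,0],[0.14,0,-0.24,0],[0.22,0,-0.27,0],[0.25,0,-0.28,0]]'| grep -E "pos|ft"; python3 -m crank '[[0,0,0,0],[0,0,0,0],[0,0,0,0],[0,0,0,0],[0,0,0,0]]'| grep -E "pos|ft"
python3 - <<'E'
from h import *
a=snap('wrist','w2.png')['color'];b=imaging.camera('side')['color']
cv2.imwrite('pics/ws2.png',np.hstack([cv2.resize(a,(400,300)),cv2.resize(b[130:310,200:440],(400,300))])[:,:,::-1])
go(-.045,-.018,.13)
E
```

```text
position: [0.45, 0.0007, 0.2006]
ft_force: [0.6, -0.0, -0.3]
position: [0.4526, 0.0006, 0.1984]
ft_force: [-0.3, -0.6, -0.7]
row [-0.269 -0.043  0.129 -0.001] box [-0.1526 -0.0006  0.1986] tip 0.1816 F [ 0.02  0.17 -0.67] t 4.6 w -0.001285015356073402
```

View pics/ws2.png

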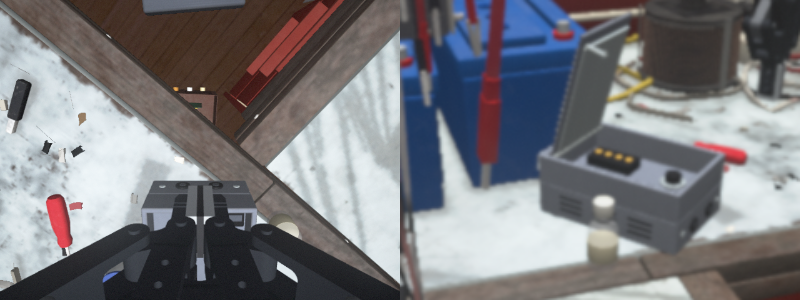

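The cover is up: in the side half it stands open, and the black button is at crop (672,178), which is about (363,237) in the full picture.

```bash
python3 - <<'E'
from h import *
c=imaging.camera('side'); p=onz(c,363,236.5,.06); print(R.from_euler('z',-q[2]).apply(p-[q[0],q[1],0]).round(4))
E
python3 -m crank '[[-0.07,-0.011,0.01,0],[-0.14,-0.022,0.03,0],[-0.2,-0.035,0.06,0],[-0.25,-0.045,0.1,0],[-0.272,-0.045,0.129,0]]'| grep -E "pos|ft"
python3 -m crank '[[0,0,0.05,0],[0,0,0.1,0],[0,0,0.13,0],[0,0,0.13,0]]'| grep -E "pos|ft"
python3 -c "
from h import *
go(-.044,-.019,.062)"
```

```text
[-0.0514 -0.0057  0.06  ]
position: [0.5613, -0.0263, 0.1459]
ft_force: [-1.0, 0.2, 0.3]
position: [0.5578, -0.0252, 0.0927]
ft_force: [0.0, -0.1, 0.1]
row [-0.004 -0.001  0.034 -0.   ] box [-0.0456 -0.0186  0.0927] tip 0.0757 F [ 0.02 -0.1   0.07] t 5.4 w -0.003985346506117076
```

The side-view reading disagrees by 12 mm in y, probably because I read the blurred button's body rather than its top. I'll check with the wrist camera before pressing.

```bash
python3 - <<'E'
from h import *
a=snap('wrist','w3.png')['color'];b=snap('side','s3.png')['color']
cv2.imwrite('pics/ws3.png',np.hstack([cv2.resize(a[130:430,120:520],(400,300)),cv2.resize(b[190:280,280:400],(400,300),interpolation=cv2.INTER_CUBIC)])[:,:,::-1])
E
```

```text
(no output)
```

View pics/ws3.png

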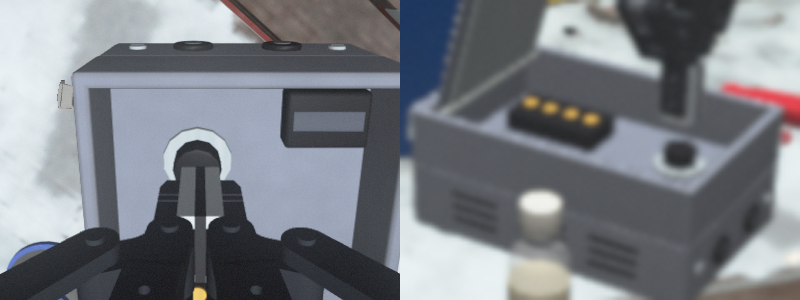

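In the wrist half the black button's top spans crop columns 174–220 with its upper edge at row 142, so its centre is near (197,164), or full-image (317,294). The fingers stand just above it.

```bash
python3 - <<'E'
from h import *
c=imaging.camera('wrist')
for u,v in [(317,294),(294,294),(340,294)]:
  p=onz(c,u,v,.06); print(R.from_euler('z',-q[2]).apply(p-[q[0],q[1],0]).round(4))
go(-.044,-.018,.0625)
E
```

```text
[-0.0457 -0.0202  0.06  ]
[-0.0458 -0.0296  0.06  ]
[-0.0457 -0.0107  0.06  ]
row [ 0.001  0.001  0.042 -0.   ] box [-0.0435 -0.0185  0.0964] tip 0.0794 F [-0.09 -0.86 -0.06] t 5.55 w 0.0019223075392121828
```

```bash
python3 -m crank '[[0.004,-0.003,0.02,0],[0.004,-0.003,0.035,0],[0.004,-0.003,0.042,0],[0.004,-0.003,0.048,0],[0.004,-0.003,0.054,0]]'| grep -E "pos|ft"
python3 -m crank '[[0,0,0.005,0],[0,0,0.01,0],[0,0,0.01,0]]'| grep -E "pos|ft"
python3 -m crank '[[0,0,0.003,0],[0,0,0.003,0]]'| grep -E "pos|ft"
```

```text
position: [0.5575, -0.0262, 0.0738]
ft_force: [-2.3, 0.4, 5.2]
position: [0.5577, -0.0262, 0.0696]
ft_force: [-1.0, 0.4, 0.1]
position: [0.558, -0.0262, 0.0691]
ft_force: [-3.0, 0.9, 5.8]
```

```bash
python3 -m crank '[[0,0,0.003,0],[0,0,0.003,0]]'| grep -E "pos|ft"
python3 -m crank '[[0,0,0.003,0],[0,0,0.003,0]]'| grep -E "pos|ft"
```

```text
position: [0.5581, -0.0262, 0.0689]
ft_force: [-7.2, 1.3, 17.8]
position: [0.5582, -0.0263, 0.0688]
ft_force: [-13.9, 1.8, 32.2]
```

The button is bottomed at tip 51.8 mm (52 expected). Retreating up, then over the cover to behind it.

```bash
python3 -m crank '[[0,0,-0.1,0],[0,0,-0.2,0],[0,0,-0.3,0],[0,0,-0.4,0],[0,0,-0.5,0]]'| grep -E "pos|ft"
python3 -m crank '[[0,0,-0.06,0],[0,0,-0.06,0],[0,0,-0.06,0]]'| grep -E "pos|ft"
python3 - <<'E'
from h import *
b=snap('side','s4.png')['color']; a=imaging.camera('top')['color']
cv2.imwrite('pics/s4c.png',np.hstack([cv2.resize(a[180:330,250:450],(400,300),interpolation=cv2.INTER_CUBIC),cv2.resize(b[100:280,200:440],(400,300),interpolation=cv2.INTER_CUBIC)])[:,:,::-1])
go(.082,0,.265); go(.082,0,.195)
E
```

```text
position: [0.5576, -0.0264, 0.2685]
ft_force: [0.8, 0.3, -0.1]
position: [0.5586, -0.0262, 0.2918]
ft_force: [-0.0, -0.5, -0.1]
row [-0.32   0.049  0.018 -0.   ] box [-0.0459 -0.0196  0.2893] tip 0.2723 F [-0.39 -0.19 -0.97] t 7.4833 w 0.004244575530423761
row [-0.32   0.049  0.193 -0.   ] box [-0.0459 -0.0196  0.2893] tip 0.2723 F [-0.39 -0.19 -0.97] t 7.4833 w 0.004244575530423761
```

View pics/s4c.png

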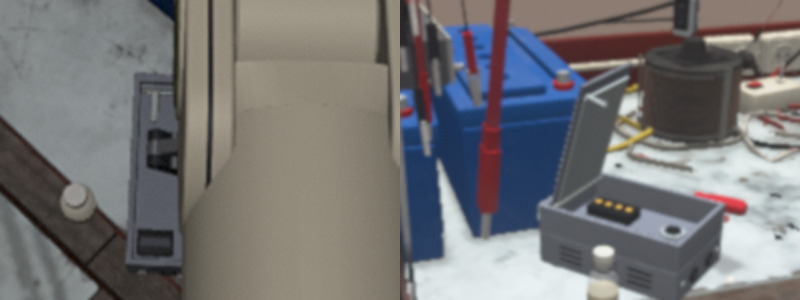

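The button is now low in its white ring, and the cover stands fully open with everything else undisturbed. Going over and behind the cover.

```bash
python3 -m crank '[[-0.08,0.012,0,0],[-0.16,0.025,0,0],[-0.24,0.037,0,0],[-0.32,0.049,0,0],[-0.32,0.049,0,0]]'| grep -E "pos|ft"
python3 -m crank '[[0,0,0.04,0],[0,0,0.09,0],[0,0,0.14,0],[0,0,0.19,0],[0,0,0.19,0]]'| grep -E "pos|ft"
python3 - <<'E'
from h import *
go(.059,0,.195)
def f(th,r): # TCP offset (box x, tip z) for finger corner on outer face
    x=.077-r*np.cos(th)+.005*np.sin(th); z=.076+r*np.sin(th)+.005*np.cos(th); return x,z
for th in np.arange(1.3,-.07,-.1):
    # near-bottom edge of finger (TCP x-0.011) touches face at r
    x,z=f(th,.125); print(round(th,2),np.round([x,z,x+.011],4))
E
```

```text
position: [0.6898, -0.0144, 0.2843]
ft_force: [0.6, 0.3, -2.0]
position: [0.6843, -0.016, 0.2083]
ft_force: [0.3, -0.1, -0.8]
row [ 0.052  0.    -0.009 -0.001] box [ 7.980e-02 -1.000e-04  2.083e-01] tip 0.1913 F [ 0.3  -0.14 -0.82] t 8.3167 w 0.0012340556232234515
1.3 [0.0484 0.1978 0.0594]
1.2 [0.0364 0.1943 0.0474]
1.1 [0.0248 0.1897 0.0358]
1.0 [0.0137 0.1839 0.0247]
0.9 [0.0032 0.177  0.0142]
0.8 [-0.0065  0.1692  0.0045]
0.7 [-0.0154  0.1604 -0.0044]
0.6 [-0.0233  0.1507 -0.0123]
0.5 [-0.0303  0.1403 -0.0193]
0.4 [-0.0362  0.1293 -0.0252]
0.3 [-0.0409  0.1177 -0.0299]
0.2 [-0.0445  0.1057 -0.0335]
0.1 [-0.0469  0.0935 -0.0359]
-0.0 [-0.048  0.081 -0.037]
```

```bash
python3 -m crank '[[0.025,0,0,0],[0.051,0,-0.014,0],[0.081,0,-0.007,0],[0.11,0,0.004,0],[0.138,0,0.018,0]]'| grep -E "pos|ft"
python3 - <<'E'
from h import *
go(.0142,0,.177)
b=snap('side','s5.png')['color']; a=imaging.camera('wrist')['color']
cv2.imwrite('pics/s5c.png',np.hstack([cv2.resize(a,(400,300)),cv2.resize(b[100:280,200:440],(400,300),interpolation=cv2.INTER_CUBIC)])[:,:,::-1])
E
```

```text
position: [0.632, -0.0123, 0.2084]
ft_force: [1.7, -0.3, 3.8]
row [ 0.033  0.001  0.036 -0.001] box [ 0.0274 -0.0003  0.2084] tip 0.1914 F [ 1.74 -0.28  3.78] t 8.7333 w 0.0006311355333412184
```

View pics/s5c.png

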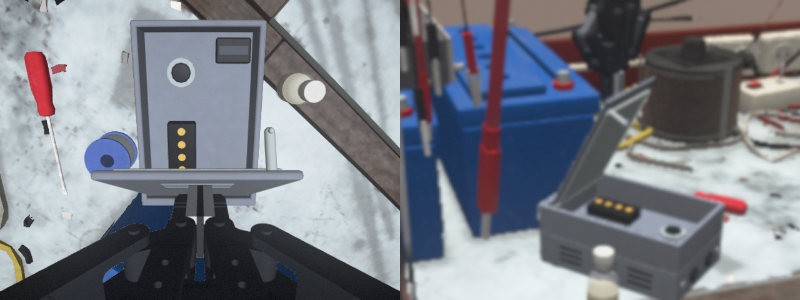

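The fingers hold the cover's outer face and it is coming down (side view, about 1 rad) with light force. The button is visible and reset. Continuing along the arc.

```bash
python3 -m crank '[[0.026,0,0.018,0],[0.05,0,0.037,0],[0.072,0,0.059,0],[0.092,0,0.083,0],[0.11,0,0.11,0]]'| grep -E "pos|ft"
python3 -m crank '[[0.014,0,0.027,0],[0.038,0,0.055,0],[0.055,0,0.082,0],[0.068,0,0.11,0],[0.068,0,0.11,0]]'| grep -E "pos|ft"
python3 -c "
from h import *
go(-.052,0,.08)"
```

```text
position: [0.5886, -0.0089, 0.164]
ft_force: [-0.2, -0.5, 4.2]
position: [0.5602, -0.0068, 0.118]
ft_force: [0.2, -0.3, 1.7]
row [ 0.018  0.     0.053 -0.   ] box [-4.47e-02 -1.00e-04  1.18e-01] tip 0.101 F [ 0.22 -0.31  1.69] t 9.6667 w -0.0024964938560610426
```

```bash
python3 -m crank '[[0.009,0,0.02,0],[0.018,0,0.035,0],[0.018,0,0.05,0],[0.018,0,0.05,0]]'| grep -E "pos|ft"
python3 -m crank '[[0,0,0.005,0],[0,0,0.01,0],[0,0,0.015,0],[0,0,0.015,0]]'| grep -E "pos|ft"
python3 -m crank '[[0,0,0.004,0],[0,0,0.004,0]]'| grep -E "pos|ft"
```

```text
position: [0.5537, -0.0062, 0.0987]
ft_force: [2.1, -0.5, 1.9]
position: [0.5535, -0.0063, 0.0926]
ft_force: [1.3, -0.6, 3.2]
position: [0.5535, -0.0062, 0.0912]
ft_force: [1.8, 0.1, 2.5]
```

```bash
python3 -m crank '[[0,0,0.003,0],[0,0,0.003,0]]'| grep -E "pos|ft"; python3 -m crank '[[0,0,0.003,0],[0,0,0.003,0]]'| grep -E "pos|ft"
python3 -m crank '[[0,0,0.003,0],[0,0,0.003,0]]'| grep -E "pos|ft"
```

```text
position: [0.5535, -0.0062, 0.0901]
ft_force: [1.1, -0.3, 1.9]
position: [0.5536, -0.0063, 0.0894]
ft_force: [-1.7, -0.2, 7.6]
position: [0.5537, -0.0062, 0.0888]
ft_force: [-5.2, 0.2, 16.4]
```

```bash
python3 -m crank '[[0,0,0.002,0],[0,0,0.002,0]]'| grep -E "pos|ft"
python3 -m crank '[[0,0,-0.012,0],[0,0,-0.024,0],[0,0,-0.036,0],[0,0,-0.06,0],[0,0,-0.1,0]]'| grep -E "pos|ft"
python3 -m crank '[[0.05,0,-0.05,0],[0.1,0,-0.1,0],[0.15,0,-0.15,0],[0.2,0,-0.2,0],[0.25,0,-0.2,0]]'| grep -E "pos|ft"
python3 -m crank '[[0.08,0,0,0],[0.1,0,0,0],[0.1,0,0,0],[0.1,0,0,0],[0.1,0,0,0]]'| grep -E "pos|ft"
python3 - <<'E'
from h import *
b=snap('side','s6.png')['color']; a=imaging.camera('top')['color']
cv2.imwrite('pics/s6c.png',np.hstack([cv2.resize(a[180:330,250:450],(400,300),interpolation=cv2.INTER_CUBIC),cv2.resize(b[130:310,200:440],(400,300),interpolation=cv2.INTER_CUBIC)])[:,:,::-1])
E
```

```text
position: [0.5537, -0.0063, 0.0884]
ft_force: [-8.3, 0.7, 21.3]
position: [0.5525, -0.0063, 0.1265]
ft_force: [-0.8, -0.2, 0.2]
position: [0.4545, 0.001, 0.2107]
ft_force: [0.7, 0.1, 0.9]
position: [0.4148, 0.004, 0.2074]
ft_force: [1.1, -0.2, -0.4]
```

View pics/s6c.png

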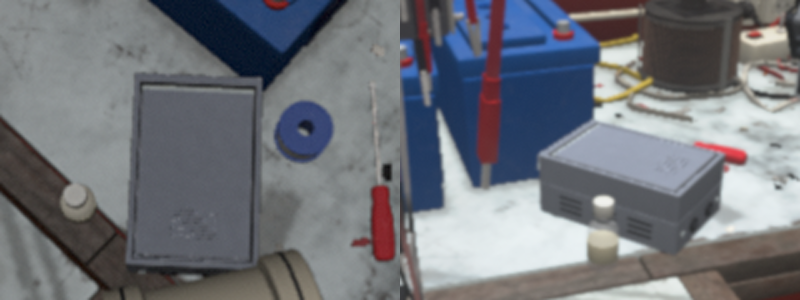

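The cover lies flush and latched with the arm clear. The box, bottle, reel and screwdriver are where they started. Handing in.

```bash
python3 -c "
from h import *
print(manip.hand_in())"
```

```text
the job is handed in; nothing more can be done
None
```

The job is handed in: the cover sprang open after the near-end press, the reset button was pushed fully in, and the cover was pressed back down until it latched. The last pictures show the box, bottle, reel and screwdriver where they started; the hand-in returned no verdict.

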